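Stand the sample jars in their spill dishes

TASK

Stand each of the four amber sample jars upright in the dark-grey spill dish of its own size rank: the smallest jar in the smallest dish, and so on up to the largest jar in the largest dish. They are glass, so lower each one flat onto the dish floor without dropping it or tipping it over, and leave the beaker and the wash bottle where they stand.

Things in the scene. Friction and masses are not known exactly. Their poses are not given: they have to be found in the camera images.
- jar_1: the smallest of four upright round amber-glass sample jars with white screw caps: 45 mm tall, cap diameter 27 mm (the top 18 mm, the widest part; grip it there, from above), body below it 24 mm, about 40 g, closed and rigid. Origin: centre of the underside; z up its axis; yaw means nothing. Loose; glass, so it must be lowered into place, not let fall from more than about 2 cm
- jar_2: the second smallest of four upright round amber-glass sample jars with white screw caps: 60 mm tall, cap diameter 38 mm (the top 18 mm, the widest part; grip it there, from above), body below it 35 mm, about 90 g, closed and rigid. Origin: centre of the underside; z up its axis; yaw means nothing. Loose; glass, so it must be lowered into place, not let fall from more than about 2 cm
- jar_3: the second largest of four upright round amber-glass sample jars with white screw caps: 75 mm tall, cap diameter 49 mm (the top 18 mm, the widest part; grip it there, from above), body below it 46 mm, about 170 g, closed and rigid. Origin: centre of the underside; z up its axis; yaw means nothing. Loose; glass, so it must be lowered into place, not let fall from more than about 2 cm
- jar_4: the largest of four upright round amber-glass sample jars with white screw caps: 90 mm tall, cap diameter 60 mm (the top 18 mm, the widest part; grip it there, from above), body below it 57 mm, about 300 g, closed and rigid. Origin: centre of the underside; z up its axis; yaw means nothing. Loose; glass, so it must be lowered into place, not let fall from more than about 2 cm
- dish_1: the smallest of four low round dark-grey plastic spill dishes, for jar_1: inner diameter 45 mm, outer 49 mm, rim 8 mm high, flat inner floor 3 mm above the bench. Fixed to the bench. Origin: centre of the underside, at bench height; z up; yaw means nothing
- dish_2: the second smallest of four low round dark-grey plastic spill dishes, for jar_2: inner diameter 56 mm, outer 60 mm, rim 8 mm high, flat inner floor 3 mm above the bench. Fixed to the bench. Origin: centre of the underside, at bench height; z up; yaw means nothing
- dish_3: the second largest of four low round dark-grey plastic spill dishes, for jar_3: inner diameter 67 mm, outer 71 mm, rim 8 mm high, flat inner floor 3 mm above the bench. Fixed to the bench. Origin: centre of the underside, at bench height; z up; yaw means nothing
- dish_4: the largest of four low round dark-grey plastic spill dishes, for jar_4: inner diameter 78 mm, outer 82 mm, rim 8 mm high, flat inner floor 3 mm above the bench. Fixed to the bench. Origin: centre of the underside, at bench height; z up; yaw means nothing
- beaker: empty open clear-glass beaker, 58 mm across, 80 mm tall, loose; stays where it is. Origin: centre of the underside, z up
- wash_bottle: small white plastic wash bottle, body 48 mm across, blue collar, bent thin white spout reaching 39 mm out along its own +x, 119 mm tall in all; loose; stays where it is. Origin: centre of the underside, z up
There are look-alikes about, which are no part of the job. Leave any red or turquoise look-alike of the jar_4 alone.

How it is judged:
At the end, for the whole second after the job is handed in: each jar upright (within 0.08 rad) and at rest on the floor of the dish of its own size rank, its axis within 13 mm of the dish's centre and its underside 0.5 to 6 mm above the dish's underside (the dish floor is at 3 mm, the rim at 8 mm) (horizontal distance between jar_1 and dish_1 below 0.013 m and z of jar_1 in the frame of dish_1 between 0.0005 and 0.006 m and angle between each of jar_1, jar_2, jar_3, jar_4's own z axis and vertical below 0.08 rad and linear speed of each of jar_1, jar_2, jar_3, jar_4 below 0.02 m/s and horizontal distance between jar_2 and dish_2 below 0.013 m and z of jar_2 in the frame of dish_2 between 0.0005 and 0.006 m and horizontal distance between jar_3 and dish_3 below 0.013 m and z of jar_3 in the frame of dish_3 between 0.0005 and 0.006 m and horizontal distance between jar_4 and dish_4 below 0.013 m and z of jar_4 in the frame of dish_4 between 0.0005 and 0.006 m); the robot touches nothing.
It fails at once if a jar tipped over (angle between any of jar_1, jar_2, jar_3, jar_4's own z axis and vertical above 0.7 rad).
It fails at once if a jar dropped or slammed down (faster than 0.7 m/s with its underside within 40 mm of the bench) ((height (world z) of jar_1 below 0.04 m and linear speed of jar_1 above 0.7 m/s) or (height (world z) of jar_2 below 0.04 m and linear speed of jar_2 above 0.7 m/s) or (height (world z) of jar_3 below 0.04 m and linear speed of jar_3 above 0.7 m/s) or (height (world z) of jar_4 below 0.04 m and linear speed of jar_4 above 0.7 m/s)).
It fails at once if the beaker pushed aside or tipped (distance of beaker from where it was at the start of the episode above 0.03 m or angle between beaker's own z axis and vertical above 0.5 rad).
It fails at once if the wash bottle pushed aside or tipped (distance of wash_bottle from where it was at the start of the episode above 0.03 m or angle between wash_bottle's own z axis and vertical above 0.5 rad).
It also fails if it takes over 112 s, if anything falls off the work surface, if the arm or the gripper's body presses on something with over 40 N, if the wrist force passes 120 N, or if a joint passes its speed limit or range.

ROBOT

A 7-joint arm with a two-finger parallel gripper is mounted at the origin on the work surface. World frame = base frame: x ahead of the robot, y to its left, z up, the work surface at z = 0. Lengths are in m, angles in rad, forces in N, time in s.
With the tool pointing down it reaches from about 0.4 to 0.85 m from the base axis. Payload 10.4 kg.
Tool frame: the origin (TCP) lies midway between the tips of the shut fingers; the grasp point (between the pads) lies 19 mm behind it; z points along the fingers, y is the line along which they close (so a half turn about z gives the same grasp; the last joint's range is limited). The gripper opens to 87 mm and grips with 3 to 60 N. Pads are 19 mm wide; open, the fingers measure 117 mm over their backs; the gripper's body (75 mm by 190 mm) begins 51 mm behind the grasp point.
Start: joints at [1.221, 0.332, -0.065, 1.46, 0.022, 1.35, -0.088], TCP at [0.201, -0.592, 0.186] pointing down, gripper open.
Joint ranges: [-2.6, 2.6], [-0.5, 2.12], [-1.47, 1.34], [0.16, 2.42], [-1.27, 4.41], [0.06, 2.06], [-2.6, 2.6]. Speed limits (rad/s): [2.22, 2.22, 2.79, 2.79, 3.14, 3.14, 3.14].

INTERFACE

Orientations are given as a unit quaternion [x, y, z, w].
In Python, from bench import r gives the robot as it stands.
- The arm moves only by the tool arm_command, never from a script. Its argument "moves" is one flat list of numbers, 4 for each row, row after row: the shift along the tool's x, y, z in cm, then the turn about the tool's z in degrees. A call has 1 to 12 rows; each row shifts and turns the commanded pose from where the row before left it, along the tool's axes as they then stand; what a row does not reach is not made up. A row lasts 1/12 s, in which the tool goes at most 41.7 mm and 7.16 degrees, less where a joint would pass 70% of its speed; a pose out of reach is approached as far as the arm can. A call with a gripper value outside its range is refused whole. "fingers" is the opening in per cent of the stroke, from 0 (shut) to 100 (fully open), set as the call begins (left out, the last holds). The fingers move at their own pace and stop on an object; "squeeze" is the grip in N (left out, the last holds). Time passes only in rows, so rows that do not move let the fingers close. It gives the time, the measured TCP pose, the force, the opening and the grip force at its end, in the units of the state.
- r.read_state(): the state, without advancing time (a new reading comes with each control period).
- r.camera(name): name is "side" or "top"; returns the picture (400x640x3 uint8, red, green, blue); there is no depth.
- r.camera_info(name): a dict with "fx", "fy", "cx", "cy" (pixels), "origin" and "attitude" of the camera in the world. Camera axes: x right, y up, looking along -z (the intrinsics and any distortion apply to the point x, -y, -z); pixel columns grow to the right and rows downward; lengths in m; the calibration is good to about 2 mm. A picture is of the moment at which its call begins. camera_info takes no time and is no camera call.
- r.close_job(): hands the job in; it is judged then, once.
The state is a dict: "time": time; "joint_positions": joint angles; "joint_vel": joint speeds; "joint_torque": joint torques, N m; "ee_pos": TCP position; "eef_rot": TCP orientation; "ft_force": force on the tool from outside, world axes, zero at the start; "torque": the same for the moment, N m; "width": finger opening in m; "grip_force": force on a finger pad.
Only numpy, scipy, OpenCV 4.12 (cv2) and the standard library are available. Lean on these libraries where they do the work, as an engineer would, in place of code of your own. Each camera call takes 0.05 s, during which the arm holds its last target. There are 200 camera calls.

## Working session

There is one attempt and no reset: what is moved stays moved. The work goes in short steps, Python scripts to look and compute and a tool call to move; the robot and the scene stay as the last step left them, time stands still between calls to the robot, and variables do not carry over. Pictures are saved under pics/ and viewed, at most 14 in all, crops included, and the job is handed in when it is done.

Besides the shell and the picture viewer there is one more tool, called after "Call:" as a command line: name --argument value ..., lists and objects as JSON in quotes. arm_command: Moves the arm, as the interface text tells. Its arguments: {"type":"object","properties":{"moves":{"type":"array"},"fingers":{"type":"number"},"squeeze":{"type":"number"}},"required":["moves"]}

```bash
mkdir -p pics; ls; python3 - <<'E'
from bench import r
import cv2
for n in("top","side"):
    cv2.imwrite(f"pics/{n}0.png",r.camera(n)[:,:,::-1]); print(n,r.camera_info(n))
s=r.read_state(); print(s['time'],s['ee_pos'],s['eef_rot'],s['width'])
E
```

```text
pics
top {'fx': 420.58580904667554, 'fy': 420.58580904667554, 'cx': 311.42972467012595, 'cy': 210.02515174179007, 'origin': array([0.42352552, 0.04925814, 1.18095177]), 'attitude': array([ 0.02463433, -0.03254018, -0.69848972,  0.71445531])}
side {'fx': 443.5277127789801, 'fy': 443.5277127789801, 'cx': 326.3069518848892, 'cy': 203.63502114762903, 'origin': array([0.07654552, 0.83671664, 0.84121467]), 'attitude': array([-0.11095436,  0.39823578,  0.88157283, -0.22787439])}
0.1 [ 0.20053306 -0.59154963  0.18575348] [ 9.86673470e-01  1.62711627e-01 -1.18146037e-04 -6.13193026e-04] 0.08663719859866663
```

View pics/top0.png

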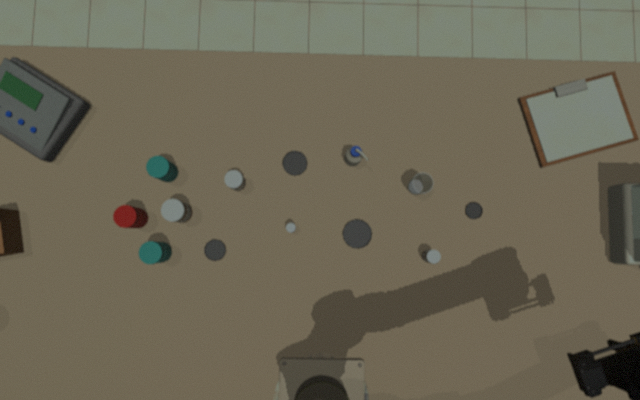

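View pics/side0.png

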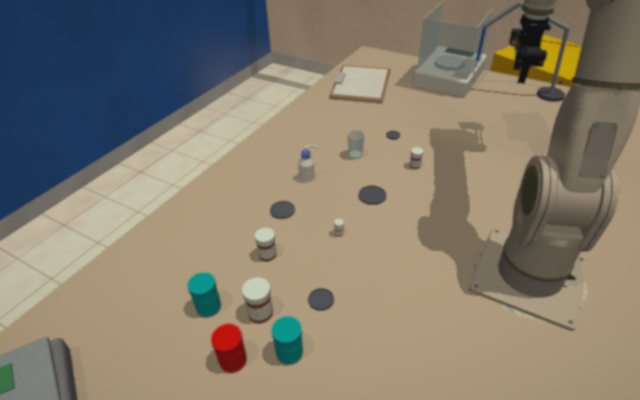

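The top view shows four white caps: (173,210), (234,179), (434,256) and (291,227). The dishes are at (357,233), (295,162), (215,250) and (474,210). The look-alikes are red (130,216), turquoise (160,167) and turquoise (153,252). The wash bottle is at (355,155) and the beaker at (419,184). Next I'll take an enlarged crop of each view.

```bash
python3 - <<'E'
import cv2,numpy as np
t=cv2.imread("pics/top0.png")[140:280,120:500]; s=cv2.imread("pics/side0.png")[120:370,190:440]
t=cv2.convertScaleAbs(cv2.resize(t,None,fx=2.1,fy=2.1,interpolation=3),alpha=1.5)
s=cv2.convertScaleAbs(cv2.resize(s,(590,590),interpolation=3),alpha=1.3)
cv2.imwrite("pics/topc.png",t); cv2.imwrite("pics/sidec.png",s)
E
cat > h.py <<'E'
import numpy as np,cv2
from bench import r
from scipy.spatial.transform import Rotation as R
from scipy.optimize import least_squares
def proj(n,P):
    c=r.camera_info(n);p=(np.atleast_2d(P)-c['origin'])@R.from_quat(c['attitude']).as_matrix()
    return np.c_[c['cx']+c['fx']*p[:,0]/-p[:,2], c['cy']+c['fy']*p[:,1]/p[:,2]]
def ray(n,u,v):
    c=r.camera_info(n);d=R.from_quat(c['attitude']).apply([(u-c['cx'])/c['fx'],-(v-c['cy'])/c['fy'],-1]);return c['origin'],d
def atz(n,u,v,z):
    o,d=ray(n,u,v);return o+d*(z-o[2])/d[2]
def tri(a,b):
    o1,d1=ray("top",*a);o2,d2=ray("side",*b)
    k=np.linalg.lstsq(np.c_[d1,-d2],o2-o1,rcond=None)[0];p,q=o1+k[0]*d1,o2+k[1]*d2
    return (p+q)/2,np.linalg.norm(p-q)
E
python3 - <<'E'
from h import *
for n,a,b in [("j4",(173,210),(257,287)),("j3",(234,179),(265,237)),("j2",(434,256),(417,152)),("j1",(291,227),(339,222)),
 ("d357",(357,233),(372,195)),("d295",(295,162),(283,209)),("d215",(215,250),(321,299)),("d474",(474,210),(393,135))]:
    p,e=tri(a,b);print(n,p.round(3),round(e,4))
E
```

```text
j4 [0.504 0.397 0.09 ] 0.001
j3 [0.593 0.247 0.063] 0.0011
j2 [ 0.4   -0.293  0.051] 0.0022
j1 [0.469 0.092 0.041] 0.0015
d357 [ 0.458 -0.092  0.002] 0.001
d295 [0.654 0.086 0.004] 0.0014
d215 [0.403 0.303 0.003] 0.0026
d474 [ 0.531 -0.422  0.001] 0.0016
```

View pics/topc.png

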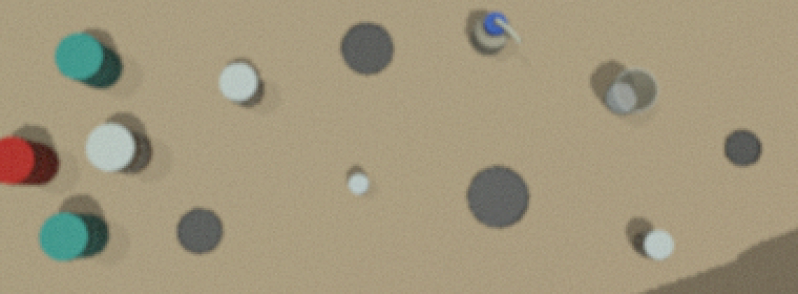

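View pics/sidec.png

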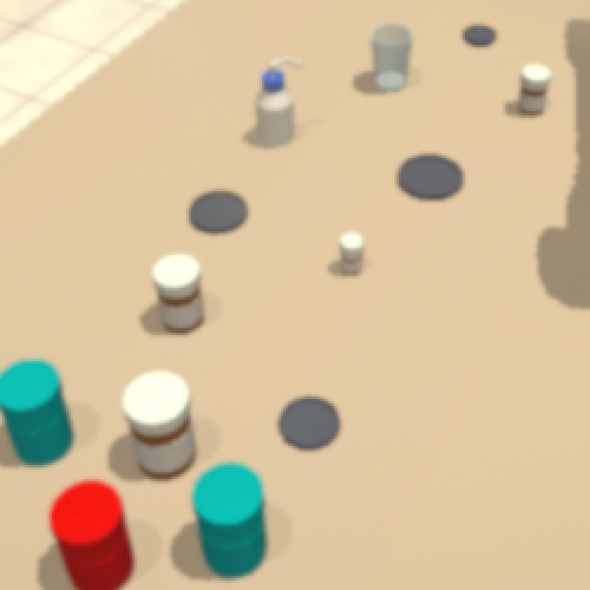

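The crops confirm the sizes. In the 2.1x top crop, cap widths are about 50, 40, 30 and 20 px for jars 4, 3, 2 and 1. Dish diameters are about 62 px at (498,196), 53 at (367,48), 46 at (200,230) and 37 at (743,148), so they rank dish_4, 3, 2, 1. The side crop shows white caps on amber bodies. I'll refine the centres with blobs.

```bash
cat >> h.py <<'E'
def blob(im,u,v,dark,w=22):
    u,v=int(u),int(v);c=cv2.GaussianBlur(im,(3,3),0)[v-w:v+w,u-w:u+w].astype(int)
    m=(c.max(2)<88) if dark else (c.min(2)>135)
    n,l,s,cc=cv2.connectedComponentsWithStats(m.astype(np.uint8))
    k=min(range(1,n),key=lambda i:np.hypot(*(cc[i]-w))-0.05*s[i,4])
    return cc[k]+[u-w,v-w],s[k,4]
E
python3 - <<'E'
from h import *
t=cv2.imread("pics/top0.png")
print(t[210,173],t[233,357],t[215,390])
for n,p,z,d,D in [("j4",(173,210),.09,0,60),("j3",(234,179),.075,0,49),("j2",(434,256),.06,0,38),("j1",(291,227),.045,0,27),
 ("d4",(357,233),.006,1,80),("d3",(295,162),.006,1,69),("d2",(215,250),.006,1,58),("d1",(474,210),.006,1,47)]:
    c,a=blob(t,*p,d); print(n,c.round(1),"dia mm",(2*np.sqrt(a/np.pi)*(1.18-z)/420.6*1000).round(),D,atz("top",*c,z).round(4))
for n,p,z in[("beaker",(419,184),.04),("wash",(354,155),.1),("red",(126,216),.09),("tq",(158,167),.09),("tq",(151,252),.09)]:print(n,atz("top",*p,z).round(3))
E
```

```text
[127 132 123] [65 66 64] [ 85 104 112]Traceback (most recent call last):
  File "<stdin>", line 6, in <module>
  File "h.py", line 20, in blob
    k=min(range(1,n),key=lambda i:np.hypot(*(cc[i]-w))-0.05*s[i,4])
ValueError: min() iterable argument is empty
```

```bash
sed -i 's/min(2)>135/min(2)>105/' h.py
python3 - <<'E'
from h import *
t=cv2.imread("pics/top0.png")
for n,p,z,d,D in [("j4",(173,210),.09,0,60),("j3",(234,179),.075,0,49),("j2",(434,256),.06,0,38),("j1",(291,227),.045,0,27),
 ("d4",(357,233),.006,1,80),("d3",(295,162),.006,1,69),("d2",(215,250),.006,1,58),("d1",(474,210),.006,1,47)]:
    c,a=blob(t,*p,d); print(n,c.round(1),"dia mm",(2*np.sqrt(a/np.pi)*(1.18-z)/420.6*1000).round(),D,atz("top",*c,z).round(4))
for n,p,z in[("beaker",(419,184),.04),("wash",(354,155),.1),("red",(126,216),.09),("tq",(158,167),.09),("tq",(151,252),.09)]:print(n,atz("top",*p,z).round(3))
E
```

```text
j4 [171.5 209.8] dia mm 58.0 60 [0.5044 0.4007 0.09  ]
j3 [232.7 178.7] dia mm 46.0 49 [0.5918 0.2483 0.075 ]
j2 [433.7 256.1] dia mm 36.0 38 [ 0.399  -0.2903  0.06  ]
j1 [290.1 227.3] dia mm 25.0 27 [0.4675 0.094  0.045 ]
d4 [356.8 233.4] dia mm 83.0 80 [ 0.4564 -0.0909  0.006 ]
d3 [294.4 162.7] dia mm 70.0 69 [0.6521 0.0883 0.006 ]
d2 [214.6 249.6] dia mm 62.0 58 [0.4026 0.3033 0.006 ]
d1 [473.3 210.1] dia mm 50.0 47 [ 0.5293 -0.4187  0.006 ]
beaker [ 0.595 -0.256  0.04 ]
wash [ 0.658 -0.07   0.1  ]
red [0.486 0.517 0.09 ]
tq [0.616 0.441 0.09 ]
tq [0.394 0.448 0.09 ]
```

Call:
arm_command --moves '[0,0,0,-7.1,0,0,0,-7.1,0,0,0,-7.1,0,0,0,-7.1,0,0,0,-7.1,0,0,0,-7.1,0,0,0,-7.1,0,0,0,-7.1,0,0,0,-7.1,0,0,0,-7.1,0,0,0,-0.3,0,0,0,0]' --fingers 100 --squeeze 20

```text
time: 1.1
ee_pos: [0.2005, -0.5918, 0.1861]
eef_rot: [0.708, 0.706, 0.0, -0.0]
ft_force: [0.1, 0.1, 0.1]
width: 0.0867
grip_force: 0.0
```

Call:
arm_command --moves '[2.7,1.8,0,0,2.75,1.8,0,0,2.75,1.8,0,0,2.75,1.8,0,0,2.75,1.8,0,0,2.75,1.8,0,0,2.75,1.8,0,0,2.75,1.8,0,0,2.75,1.8,0,0,2.75,1.8,0,0,2.7,1.85,0,0,0,0,0,0]'

```text
time: 2.1
ee_pos: [0.4029, -0.2842, 0.1869]
eef_rot: [0.706, 0.709, 0.001, 0.0]
ft_force: [-0.5, 0.3, 0.6]
width: 0.0874
grip_force: 0.0
```

```bash
python3 - <<'E'
from h import *
print(r.read_state()['ee_pos'],r.read_state()['joint_positions'])
a=cv2.convertScaleAbs(cv2.resize(r.camera("side")[70:220,340:500,::-1],None,fx=3,fy=3,interpolation=3),alpha=1.3)
b=cv2.convertScaleAbs(cv2.resize(r.camera("top")[200:330,360:480,::-1],None,fx=2.5,fy=3.4615,interpolation=3),alpha=1.5)
cv2.imwrite("pics/g2.png",cv2.hconcat([a,cv2.resize(b,(300,450))]))
E
```

```text
[ 0.40293248 -0.2842319   0.18690772] [ 1.00762762  0.07082571 -0.50210864  1.77733068  0.03336924  1.30121854
  0.50201048]
```

View pics/g2.png

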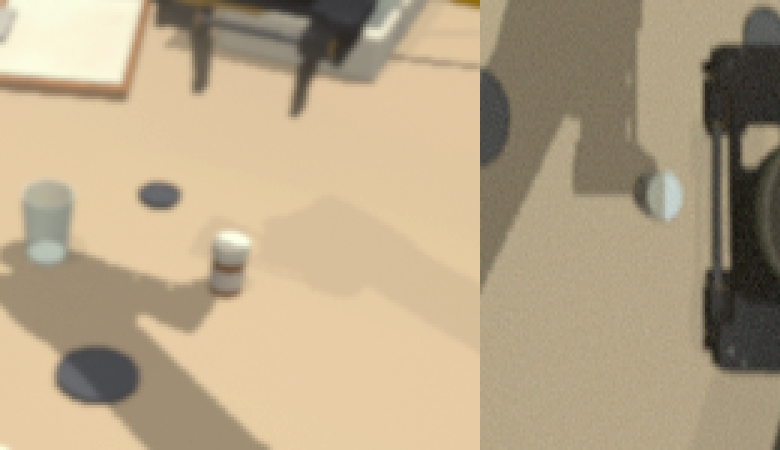

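```bash
python3 - <<'E'
from h import *
p=r.read_state()['ee_pos'];print(p)
for n in("side","top"):
    print(n,proj(n,[p,p+[.05,0,0],p-[.05,0,0],p+[0,0,.15]]).round(0).tolist(), proj(n,[.399,-.29,.06]))
cv2.imwrite("pics/now.png",np.vstack([r.camera("side")[:300,:,::-1],r.camera("top")[100:,:,::-1]]))
E
```

```text
[ 0.39958897 -0.28942876  0.18655473]
side [[423.0, 114.0], [407.0, 110.0], [439.0, 118.0], [430.0, 64.0]] [[417.69415625 150.10071261]]
top [[450.0, 257.0], [449.0, 236.0], [450.0, 279.0], [475.0, 260.0]] [[433.6389594  256.13963336]]
```

View pics/now.png

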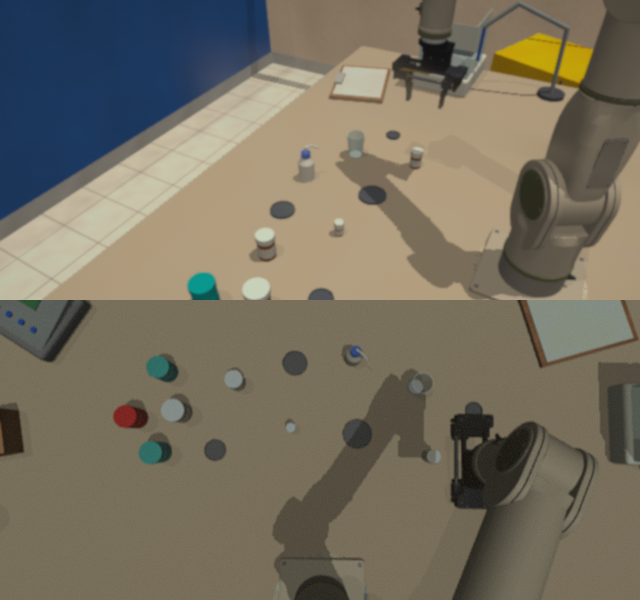

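Fingertips show at side (409,98) and (442,102), about 14 px above the projected TCP row of 114. I'll go lower over jar_2 and check this closer.

Call:
arm_command --moves '[0,0,2,0,0,0,2,0,0,0,2,0,0,0,2,0,0,0,1,0,0,0,0,0,0,0,0,0,0,0,0,0]'

```text
time: 2.97
ee_pos: [0.3995, -0.2911, 0.0976]
eef_rot: [0.707, 0.707, 0.0, 0.001]
ft_force: [0.6, -0.7, -0.2]
width: 0.0871
grip_force: 0.0
```

```bash
python3 - <<'E'
from h import *
s=r.camera("side");t=r.camera("top");p=r.read_state()['ee_pos'];print(p)
for n in("side","top"): print(n,proj(n,[p,p+[.044,0,0],p-[.044,0,0]]).round(0).tolist())
a=cv2.convertScaleAbs(cv2.resize(s[80:190,370:470,::-1],None,fx=4,fy=4,interpolation=3),alpha=1.5)
b=cv2.convertScaleAbs(cv2.resize(t[205:315,405:505,::-1],None,fx=4,fy=4,interpolation=3),alpha=2)
cv2.imwrite("pics/g3.png",cv2.hconcat([a,b]))
E
```

```text
[ 0.39964643 -0.29097301  0.0976646 ]
side [[419.0, 140.0], [406.0, 136.0], [433.0, 143.0]]
top [[438.0, 256.0], [438.0, 239.0], [438.0, 274.0]]
```

View pics/g3.png

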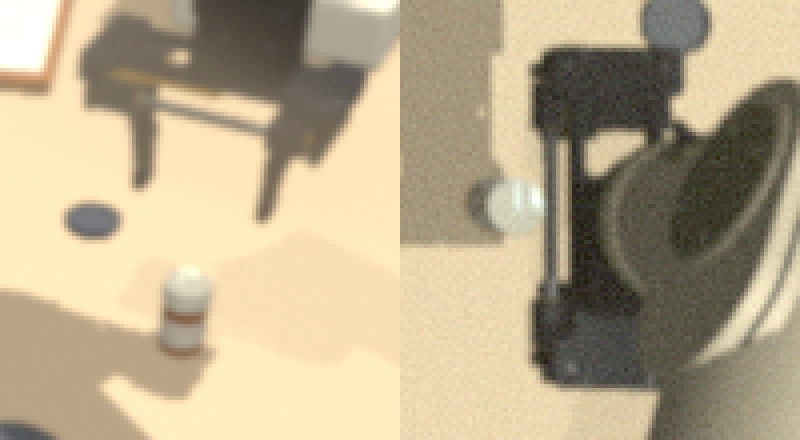

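Fingertips are seen at about side (406,126) and (436,134), roughly 30 mm above the stated TCP but centred laterally. The open linkage may retract the tips, so I'll test with a smaller opening.

Call:
arm_command --moves '[0,0,0,0,0,0,0,0,0,0,0,0,0,0,0,0,0,0,0,0,0,0,0,0]' --fingers 57

```text
time: 3.57
ee_pos: [0.399, -0.2904, 0.0965]
eef_rot: [0.707, 0.707, -0.0, 0.0]
ft_force: [-0.1, -0.0, -0.1]
width: 0.0551
grip_force: 0.0
```

```bash
python3 - <<'E'
from h import *
s=r.camera("side");q=r.read_state();p=q['ee_pos'];print(p,q['width'])
for h in(0,.01,.02,.03):print(proj("side",[p+[0,0,h],p+[.025,0,h],p-[.025,0,h]]).round(1).tolist())
a=cv2.convertScaleAbs(cv2.resize(s[90:190,370:470,::-1],None,fx=6,fy=6,interpolation=3),alpha=1.5)
cv2.imwrite("pics/g4.png",a)
E
```

```text
[ 0.39902816 -0.29032469  0.09643067] 0.053561004725363216
[[419.2, 140.1], [411.4, 137.9], [427.1, 142.2]]
[[419.6, 137.3], [411.8, 135.1], [426.6, 145.0]]
[[420.0, 134.4], [412.1, 132.3], [426.2, 147.8]]
[[420.4, 131.6], [412.5, 129.5], [425.7, 150.5]]
```

View pics/g4.png

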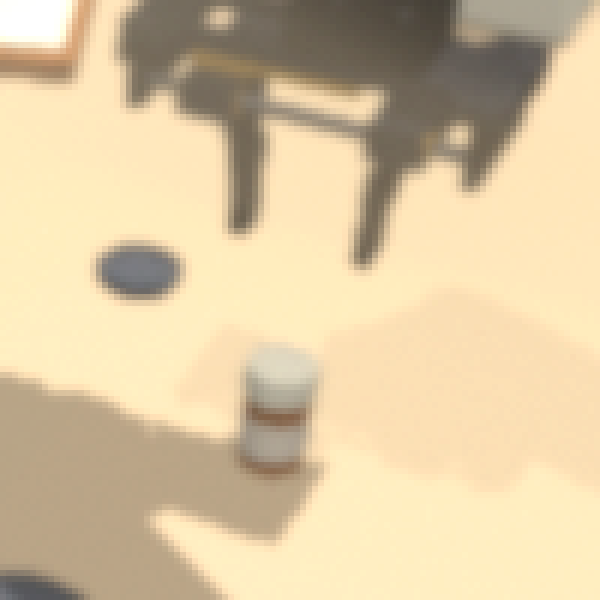

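```bash
python3 - <<'E'
from h import *
p=r.read_state()['ee_pos'];print(p)
print("rod",tri((442.75,256.7),(421.7,109.4)))
for o in([0,-.03,0],[0,-.015,.015],[0,0,.03]):print(o,proj("side",p+o).round(1))
s=cv2.imread("pics/side0.png")
E
```

```text
[ 0.39902816 -0.29032469  0.09643067]
rod (array([ 0.39963257, -0.26561154,  0.21259347]), np.float64(0.004041359017371579))
[0, -0.03, 0] [[422.6 135.3]]
[0, -0.015, 0.015] [[421.5 133.5]]
[0, 0, 0.03] [[420.4 131.6]]
```

Call:
arm_command --moves '[0,0,1,0,0,0,1.5,0,0,0,1.5,0,0,0,1.5,0,0,0,1,0,0,0,0,0,0,0,0,0,0,0,0,0]' --fingers 85

```text
time: 4.28
ee_pos: [0.3995, -0.2905, 0.032]
eef_rot: [0.707, 0.707, 0.0, 0.0]
ft_force: [0.4, 0.7, -0.0]
width: 0.0737
grip_force: 0.0
```

```bash
python3 - <<'E'
from h import *
s=r.camera("side");q=r.read_state();p=q['ee_pos'];print(p,q['width'])
for h in(0,.01,.02,.03):print(proj("side",p+[0,0,h]).round(1).tolist())
a=cv2.convertScaleAbs(cv2.resize(s[90:190,370:470,::-1],None,fx=6,fy=6,interpolation=3),alpha=1.5)
cv2.imwrite("pics/g5.png",a)
E
```

```text
[ 0.39958898 -0.29069942  0.03222106] 0.07383872938896968
[[416.5, 157.3]]
[[416.9, 154.7]]
[[417.3, 152.0]]
[[417.7, 149.3]]
```

View pics/g5.png

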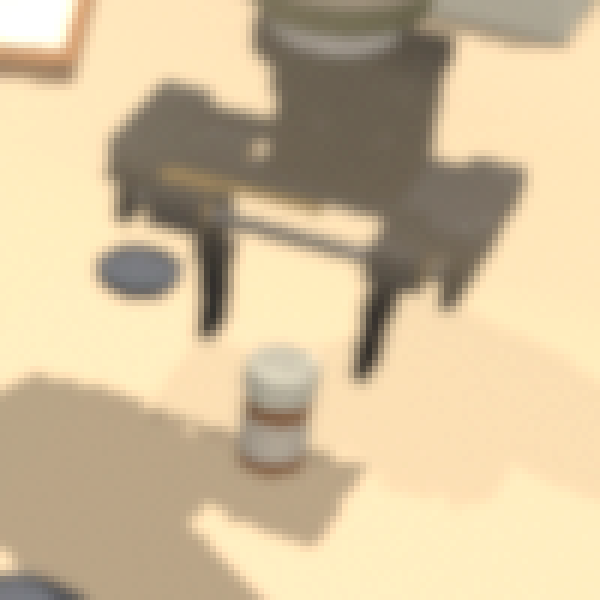

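The tips centre on side (417.7,149.6), level with the cap top at (416.8,149.7). That puts them at z≈0.062 while the reported TCP is 0.032. I'll test by closing gently.

Call:
arm_command --moves '[0,0,0,0,0,0,0,0,0,0,0,0,0,0,0,0,0,0,0,0,0,0,0,0,0,0,0,0,0,0,0,0]' --fingers 20 --squeeze 4

```text
time: 5.0
ee_pos: [0.399, -0.2903, 0.0315]
eef_rot: [0.707, 0.707, -0.0, 0.0]
ft_force: [0.2, 0.1, 0.6]
width: 0.0283
grip_force: 0.0
```

The fingers closed to 28 mm, past the 38 mm cap diameter, so the tips really are about 30 mm above the reported TCP. I'll treat this as a z offset of +30 mm, reopen and descend 2.8 cm further.

Call:
arm_command --moves '[0,0,0,0,0,0,0,0,0,0,0,0,0,0,0,0,0,0,0,0,0,0,0,0,0,0,0,0,0,0,0,0]' --fingers 80 --squeeze 15

```text
time: 5.67
ee_pos: [0.399, -0.2904, 0.0315]
eef_rot: [0.707, 0.707, -0.0, 0.0]
ft_force: [0.2, 0.2, 0.2]
width: 0.0677
grip_force: 0.0
```

Call:
arm_command --moves '[0,0,0.7,0,0,0,0.7,0,0,0,0.7,0,0,0,0.6,0,0,0,0,0,0,0,0,0]'

```text
time: 6.17
ee_pos: [0.3987, -0.29, 0.0039]
eef_rot: [0.707, 0.707, 0.0, -0.001]
ft_force: [1.0, -1.1, 0.3]
width: 0.0697
grip_force: 0.0
```

Call:
arm_command --moves '[0,0,0,0,0,0,0,0,0,0,0,0,0,0,0,0,0,0,0,0,0,0,0,0,0,0,0,0,0,0,0,0]' --fingers 25

```text
time: 6.83
ee_pos: [0.3991, -0.2904, 0.0046]
eef_rot: [0.707, 0.707, 0.0, 0.0]
ft_force: [0.6, -0.2, 1.3]
width: 0.0375
grip_force: 15.0
```

Call:
arm_command --moves '[0,0,-0.5,0,0,0,-1,0,0,0,-2,0,0,0,-2.5,0,0,0,-2.5,0,0,0,-2.5,0,0,0,-2,0,0,0,-1,0,0,0,0,0]'

```text
time: 7.58
ee_pos: [0.4002, -0.2911, 0.1471]
eef_rot: [0.707, 0.707, 0.0, 0.002]
ft_force: [0.5, -0.4, -1.1]
width: 0.0378
grip_force: 15.0
```

Call:
arm_command --moves '[1,0.3,0,0,2,0.8,0,0,2.7,1,0,0,2.7,1,0,0,2.7,1,0,0,2.7,1,0,0,2.7,0.7,0,0,2.7,0.2,0,0,2.7,0,0,0,2.7,0,0,0,2.7,0,0,0,2.7,0,0,0]'

```text
time: 8.58
ee_pos: [0.4574, 0.0118, 0.1428]
eef_rot: [0.707, 0.707, -0.001, -0.001]
ft_force: [0.4, 1.0, -1.1]
width: 0.0376
grip_force: 15.0
```

Call:
arm_command --moves '[2.7,0,0,0,2.7,0,0,0,2.7,-0.2,0,0,2.7,-0.5,0,0,2.7,-1,0,0,2.7,-1,0,0,2.7,-1,0,0,2.7,-1,0,0,2.7,-0.5,0,0,2,-0.5,0,0,1.1,0,0,0,0,0,0,0]'

```text
time: 9.58
ee_pos: [0.3992, 0.2864, 0.1431]
eef_rot: [0.705, 0.709, -0.001, -0.001]
ft_force: [-1.1, -0.5, -0.8]
width: 0.0375
grip_force: 15.0
```

Call:
arm_command --moves '[1,0,1,0,1,0.1,2,0,0,0,2.5,0,0,0,2.5,0,0,0,1.8,0,0,0,1,0,0,0,0,0,0,0,0,0,0,0,0,0]'

```text
time: 10.33
ee_pos: [0.4032, 0.304, 0.0374]
eef_rot: [0.707, 0.707, 0.001, 0.0]
ft_force: [0.0, -0.0, -0.9]
width: 0.0375
grip_force: 15.0
```

```bash
python3 - <<'E'
from h import *
s=r.camera("side");t=r.camera("top");q=r.read_state();p=q['ee_pos'];print(p,q['width'])
print(proj("side",[p[0],p[1],p[2]-.0045]),proj("side",[.4026,.3033,.003]),proj("top",[.4026,.3033,.003]))
a=cv2.convertScaleAbs(cv2.resize(s[220:330,270:380,::-1],None,fx=3.6,fy=3.6,interpolation=3),alpha=1.5)
b=cv2.convertScaleAbs(cv2.resize(t[195:305,160:270,::-1],None,fx=3.6,fy=3.6,interpolation=3),alpha=2)
cv2.imwrite("pics/p2.png",cv2.hconcat([a,b]))
E
```

```text
[0.40345735 0.30398    0.03751714] 0.037622770011590534
[[320.83356748 291.00447816]] [[321.59287475 299.05462977]] [[214.83166901 249.5829235 ]]
```

View pics/p2.png

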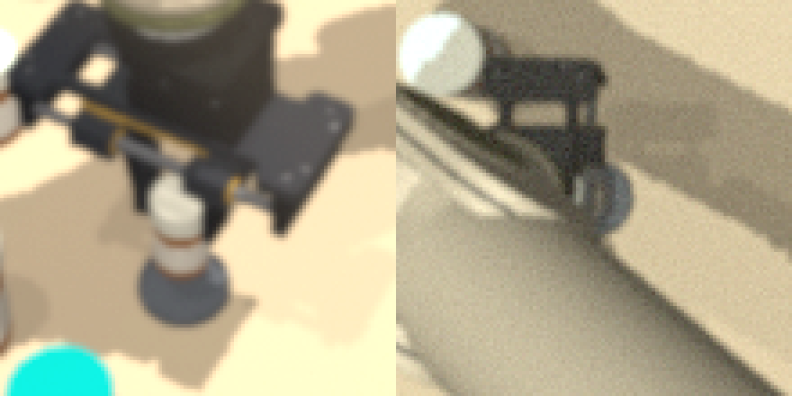

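The jar bottom at side (320,294) sits directly above the dish centre at (321,300), so it is aligned. Lowering.

Call:
arm_command --moves '[0,0,0.6,0,0,0,0.7,0,0,0,0.6,0,0,0,0.4,0,0,0,0,0,0,0,0,0]'

```text
time: 10.93
ee_pos: [0.4025, 0.3036, 0.0131]
eef_rot: [0.707, 0.707, -0.0, -0.0]
ft_force: [-0.2, -0.4, -0.7]
width: 0.0379
grip_force: 15.0
```

Call:
arm_command --moves '[0,0,0.2,0,0,0,0.2,0,0,0,0.2,0,0,0,0,0,0,0,0,0]'

```text
time: 11.35
ee_pos: [0.403, 0.3037, 0.0075]
eef_rot: [0.707, 0.707, 0.0, 0.0]
ft_force: [-0.0, 0.6, -0.1]
width: 0.0375
grip_force: 15.0
```

Call:
arm_command --moves '[0,0,0.1,0,0,0,0,0,0,0,0,0]'

```text
time: 11.6
ee_pos: [0.4035, 0.304, 0.0071]
eef_rot: [0.707, 0.707, 0.001, 0.0]
ft_force: [-0.5, -1.7, 7.0]
width: 0.0372
grip_force: 15.0
```

Call:
arm_command --moves '[0,0,0,0,0,0,0,0,0,0,0,0,0,0,0,0,0,0,-0.5,0,0,0,-1.5,0,0,0,-2.5,0,0,0,-3,0,0,0,-3,0,0,0,-3,0,0,0,-1.5,0,0,0,0,0]' --fingers 75

```text
time: 12.6
ee_pos: [0.4041, 0.3051, 0.1601]
eef_rot: [0.707, 0.707, 0.002, 0.001]
ft_force: [0.3, -0.4, -0.6]
width: 0.0652
grip_force: 0.0
```

Call:
arm_command --moves '[1,1,0,0,2,2.1,0,0,2,2.1,0,0,2,2,0,0,1.7,1.9,0,0,1,1,0,0,0,0,2,0,0,0,2.5,0,0,0,2,0,0,0,1,0,0,0,0,0,0,0,0,0]' --fingers 100

```text
time: 13.6
ee_pos: [0.5036, 0.4007, 0.0815]
eef_rot: [0.707, 0.707, -0.0, -0.0]
ft_force: [0.6, -0.4, 0.9]
width: 0.087
grip_force: 0.0
```

```bash
python3 - <<'E'
from h import *
s=r.camera("side");t=r.camera("top");q=r.read_state();p=q['ee_pos'];print(p,q['width'])
j2=blob(t,210,250,0,26); print("j2 cap?",j2, atz("top",*j2[0],.063))
a=cv2.convertScaleAbs(cv2.resize(s[210:360,200:350,::-1],None,fx=4,fy=4,interpolation=3),alpha=1.5)
cv2.imwrite("pics/g6.png",a)
E
```

```text
[0.50417072 0.40128801 0.08285518] 0.08718233579597533Traceback (most recent call last):
  File "<stdin>", line 3, in <module>
  File "h.py", line 20, in blob
    k=min(range(1,n),key=lambda i:np.hypot(*(cc[i]-w))-0.05*s[i,4])
ValueError: min() iterable argument is empty
```

```bash
python3 - <<'E'
from h import *
s=r.camera("side")
a=cv2.convertScaleAbs(cv2.resize(s[210:360,200:350,::-1],None,fx=4,fy=4,interpolation=3),alpha=1.5)
cv2.imwrite("pics/g6.png",a)
E
```

```text
(no output)
```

View pics/g6.png

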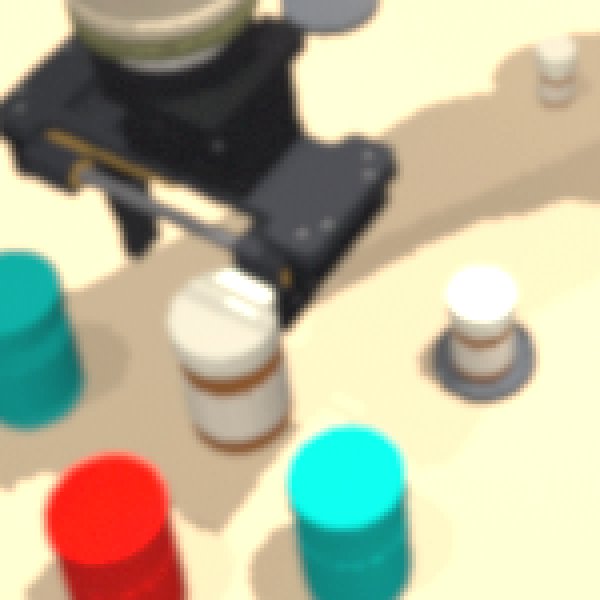

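Jar_2 stands upright inside its dish at crop (480,360). The gripper straddles jar_4's cap at (225,315). Descending carefully.

Call:
arm_command --moves '[0,0,0.7,0,0,0,0.7,0,0,0,0.7,0,0,0,0.5,0,0,0,0.2,0,0,0,0,0]'

```text
time: 14.25
ee_pos: [0.5034, 0.4004, 0.0525]
eef_rot: [0.707, 0.707, -0.001, -0.0]
ft_force: [-0.2, 0.0, 1.3]
width: 0.0869
grip_force: 0.0
```

Call:
arm_command --moves '[0,0,0.5,0,0,0,0.5,0,0,0,0.5,0,0,0,0.5,0,0,0,0,0,0,0,0,0]'

```text
time: 14.75
ee_pos: [0.5035, 0.4005, 0.033]
eef_rot: [0.707, 0.707, -0.0, -0.0]
ft_force: [1.0, -0.6, 0.2]
width: 0.0868
grip_force: 0.0
```

Call:
arm_command --moves '[0,0,0,0,0,0,0,0,0,0,0,0,0,0,0,0,0,0,0,0,0,0,0,0,0,0,0,0]' --fingers 50 --squeeze 25

```text
time: 15.33
ee_pos: [0.5042, 0.4007, 0.0337]
eef_rot: [0.707, 0.707, 0.0, 0.0]
ft_force: [2.2, 0.4, 1.8]
width: 0.0596
grip_force: 25.0
```

Call:
arm_command --moves '[0,0,-0.5,0,0,0,-1,0,0,0,-2,0,0,0,-2.5,0,0,0,-2.5,0,0,0,-2.5,0,0,0,-2,0,0,0,-1,0,0,0,-0.5,0,0,0,0,0]'

```text
time: 16.17
ee_pos: [0.5038, 0.4009, 0.179]
eef_rot: [0.707, 0.707, 0.0, 0.0]
ft_force: [0.5, -0.4, -3.3]
width: 0.0595
grip_force: 25.0
```

Call:
arm_command --moves '[-1,0,0,0,-2,0,0,0,-2.8,0,0,0,-2.8,0,0,0,-2.8,0,0,0,-2.8,0,0,0,-2.8,0,0,0,-2.8,0,0,0,-2.8,0,0,0,-2.8,0,0,0,-2.8,0,0,0,-2.8,-0.3,0,0]'

```text
time: 17.17
ee_pos: [0.4999, 0.0881, 0.1769]
eef_rot: [0.707, 0.707, -0.001, -0.001]
ft_force: [0.6, 0.1, -3.2]
width: 0.0597
grip_force: 25.0
```

Call:
arm_command --moves '[-2.8,-0.5,0,0,-2.8,-0.6,0,0,-2.8,-0.8,0,0,-2.8,-0.8,0,0,-2.8,-0.8,0,0,-2.2,-0.6,0,0,-1.2,-0.3,0,0,-0.7,0,0,0,0,0,0,0,0,0,0,0]'

```text
time: 18.0
ee_pos: [0.4567, -0.0898, 0.1778]
eef_rot: [0.707, 0.707, -0.0, -0.001]
ft_force: [-0.0, 0.9, -3.2]
width: 0.0595
grip_force: 25.0
```

Call:
arm_command --moves '[0,0,1,0,0,0,2,0,0,0,2.5,0,0,0,2.5,0,0,0,2,0,0,0,1.4,0,0,0,1,0,0,0,0.6,0,0,0,0.5,0,0,0,0,0,0,0,0,0]'

```text
time: 18.92
ee_pos: [0.4574, -0.0902, 0.0438]
eef_rot: [0.707, 0.707, 0.0, 0.0]
ft_force: [0.7, -1.0, -2.6]
width: 0.0592
grip_force: 25.0
```

```bash
python3 - <<'E'
from h import *
s=r.camera("side");p=r.read_state()['ee_pos'];print(p)
a=cv2.convertScaleAbs(cv2.resize(s[110:230,310:430,::-1],None,fx=3.5,fy=3.5,interpolation=3),alpha=1.5)
cv2.imwrite("pics/p4.png",a)
E
```

```text
[ 0.45750599 -0.09033434  0.04405479]
```

View pics/p4.png

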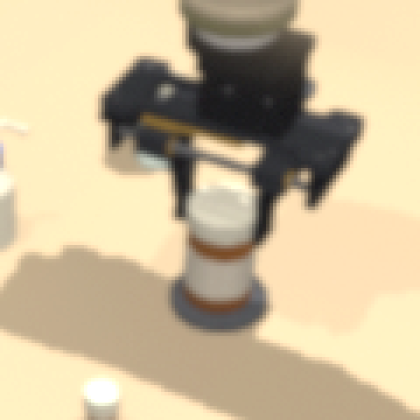

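Jar_4's base at crop (218,298) is centred over the dish at (219,297). Lowering the last 7 mm.

Call:
arm_command --moves '[0,0,0.2,0,0,0,0.2,0,0,0,0.2,0,0,0,0.1,0,0,0,0,0,0,0,0,0]'

```text
time: 19.47
ee_pos: [0.457, -0.0904, 0.0366]
eef_rot: [0.707, 0.707, -0.0, 0.0]
ft_force: [-1.0, 0.3, -1.3]
width: 0.0591
grip_force: 25.0
```

Call:
arm_command --moves '[0,0,0.05,0,0,0,0,0,0,0,0,0]'

```text
time: 19.72
ee_pos: [0.4571, -0.0905, 0.0364]
eef_rot: [0.707, 0.707, -0.0, 0.0]
ft_force: [-3.3, 1.0, 6.3]
width: 0.0597
grip_force: 25.0
```

Call:
arm_command --moves '[0,0,0,0,0,0,0,0,0,0,0,0,0,0,0,0,0,0,0,0,0,0,-0.5,0,0,0,-1.5,0,0,0,-2.5,0,0,0,-3,0,0,0,-2,0,0,0,0,0]' --fingers 95

```text
time: 20.63
ee_pos: [0.4594, -0.0906, 0.1352]
eef_rot: [0.707, 0.707, 0.001, 0.003]
ft_force: [0.7, -0.7, 0.9]
width: 0.0827
grip_force: 0.0
```

Call:
arm_command --moves '[1.2,0.1,0,0,2.5,0.2,0,0,2.8,0.2,0,0,2.8,0.2,0,0,2.8,0.2,0,0,2.8,0.1,0,0,2.3,0,0,0,1.2,0,1,0,0,0,2,0,0,0,2.5,0,0,0,2,0,0,0,1,0]' --fingers 85

```text
time: 21.63
ee_pos: [0.4644, 0.0944, 0.0429]
eef_rot: [0.707, 0.708, -0.001, -0.002]
ft_force: [-0.8, 0.0, -0.5]
width: 0.0743
grip_force: 0.0
```

Call:
arm_command --moves '[0,0,1,0,0,0,0,0,0,0,0,0,0,0,0,0]'

```text
time: 21.97
ee_pos: [0.4675, 0.094, 0.0368]
eef_rot: [0.707, 0.707, 0.0, 0.0]
ft_force: [-0.1, 0.2, 0.2]
width: 0.0739
grip_force: 0.0
```

```bash
python3 - <<'E'
from h import *
s=r.camera("side");t=r.camera("top");p=r.read_state()['ee_pos'];print(p)
a=cv2.convertScaleAbs(cv2.resize(s[160:260,290:390,::-1],None,fx=3.8,fy=3.8,interpolation=3),alpha=1.5)
b=cv2.convertScaleAbs(cv2.resize(t[180:280,240:390,::-1],None,fx=2.6,fy=3.8,interpolation=3),alpha=1.7)
cv2.imwrite("pics/g1.png",cv2.hconcat([a,b]))
for q in ([.4675,.094,.045],p,p+[0,0,.03]):print(proj("side",q),proj("top",q))
E
```

```text
[0.46759437 0.09371632 0.03685872]
[[339.57599749 221.59606196]] [[290.13431469 227.35395492]]
[[339.5778914  223.77672712]] [[290.35453255 227.44017807]]
[[339.64272372 215.34950298]] [[289.92553332 226.99383354]]
```

View pics/g1.png

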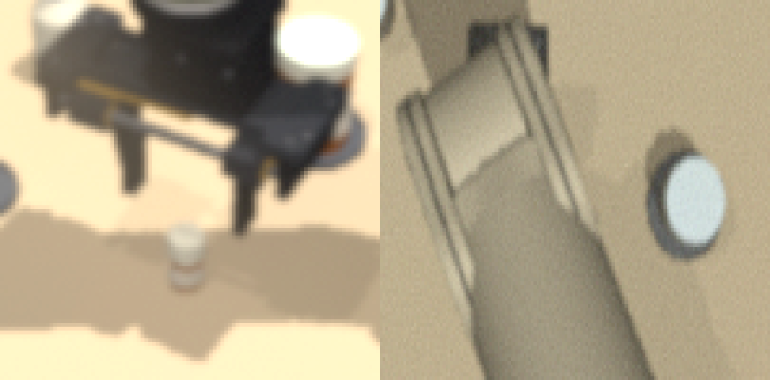

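Jar_4 stands in its dish, and the fingertips at about (133,190) and (243,232) straddle jar_1's cap at (186,235). Descending and gripping.

Call:
arm_command --moves '[0,0,0.7,0,0,0,1,0,0,0,1,0,0,0,0.8,0,0,0,0.6,0,0,0,0.4,0,0,0,0,0,0,0,0,0]'

```text
time: 22.73
ee_pos: [0.4668, 0.0939, -0.0092]
eef_rot: [0.707, 0.707, -0.0, -0.0]
ft_force: [-1.2, -0.3, 1.5]
width: 0.074
grip_force: 0.0
```

Call:
arm_command --moves '[0,0,0,0,0,0,0,0,0,0,0,0,0,0,0,0,0,0,0,0,0,0,0,0,0,0,0,0,0,0,0,0,0,0,0,0]' --fingers 15 --squeeze 12

```text
time: 23.48
ee_pos: [0.4669, 0.0936, -0.0091]
eef_rot: [0.707, 0.707, 0.0, 0.0]
ft_force: [-0.7, -0.0, -0.1]
width: 0.0269
grip_force: 12.0
```

Call:
arm_command --moves '[0,0,-0.5,0,0,0,-1,0,0,0,-2,0,0,0,-2.5,0,0,0,-2.5,0,0,0,-2.5,0,0,0,-2,0,0,0,-1,0,0,0,-1,0,0,0,0,0]'

```text
time: 24.32
ee_pos: [0.4676, 0.0938, 0.1424]
eef_rot: [0.707, 0.707, 0.001, 0.001]
ft_force: [0.5, -0.2, -1.5]
width: 0.0269
grip_force: 12.0
```

Call:
arm_command --moves '[-1,0,0,0,-2,0.2,0,0,-2.8,0.3,0,0,-2.8,0.3,0,0,-2.8,0.3,0,0,-2.8,0.3,0,0,-2.8,0.3,0,0,-2.8,0.3,0,0,-2.8,0.3,0,0,-2.8,0.3,0,0,-2.8,0.3,0,0,-2.8,0.3,0,0]'

```text
time: 25.32
ee_pos: [0.4983, -0.2175, 0.1394]
eef_rot: [0.707, 0.707, -0.0, -0.001]
ft_force: [0.7, 0.3, -0.4]
width: 0.0269
grip_force: 12.0
```

Call:
arm_command --moves '[-2.8,0.4,0,0,-2.8,0.4,0,0,-2.8,0.4,0,0,-2.8,0.4,0,0,-2.8,0.4,0,0,-2.8,0.4,0,0,-2.2,0.4,0,0,-1.2,0.2,0,0,0,0,0,0,0,0,0,0,0,0,0,0]'

```text
time: 26.23
ee_pos: [0.5292, -0.4166, 0.14]
eef_rot: [0.706, 0.708, 0.0, -0.001]
ft_force: [0.1, 0.9, -0.5]
width: 0.0268
grip_force: 12.0
```

Call:
arm_command --moves '[0,0,1,0,0,0,2,0,0,0,2.5,0,0,0,2.5,0,0,0,2,0,0,0,1.5,0,0,0,1,0,0,0,0.7,0,0,0,0.5,0,0,0,0,0,0,0,0,0]'

```text
time: 27.15
ee_pos: [0.5295, -0.4185, 0.0047]
eef_rot: [0.707, 0.707, 0.0, 0.001]
ft_force: [-0.1, -0.4, 0.2]
width: 0.0269
grip_force: 12.0
```

Call:
arm_command --moves '[0,0,0.2,0,0,0,0.2,0,0,0,0.2,0,0,0,0.1,0,0,0,0,0,0,0,0,0]'

```text
time: 27.65
ee_pos: [0.5291, -0.4183, -0.0031]
eef_rot: [0.707, 0.707, 0.0, -0.0]
ft_force: [-0.0, 0.2, -0.3]
width: 0.0269
grip_force: 12.0
```

Call:
arm_command --moves '[0,0,0.1,0,0,0,0.1,0,0,0,0,0,0,0,0,0]'

```text
time: 27.98
ee_pos: [0.5291, -0.4183, -0.0051]
eef_rot: [0.707, 0.707, -0.0, -0.0]
ft_force: [0.3, -0.7, -0.9]
width: 0.0268
grip_force: 12.0
```

Call:
arm_command --moves '[0,0,0.1,0,0,0,0,0,0,0,0,0]'

```text
time: 28.23
ee_pos: [0.5292, -0.4184, -0.006]
eef_rot: [0.707, 0.707, 0.0, 0.0]
ft_force: [0.4, -1.1, 0.1]
width: 0.027
grip_force: 12.0
```

Call:
arm_command --moves '[0,0,0.1,0,0,0,0,0,0,0,0,0]'

```text
time: 28.48
ee_pos: [0.5297, -0.4185, -0.0064]
eef_rot: [0.707, 0.707, 0.0, 0.001]
ft_force: [0.0, -0.4, 5.6]
width: 0.0265
grip_force: 12.0
```

Call:
arm_command --moves '[0,0,0,0,0,0,0,0,0,0,0,0,0,0,0,0,0,0,-0.5,0,0,0,-1.5,0,0,0,-2.5,0,0,0,-3,0,0,0,-3,0,0,0,-3,0,0,0,-1.5,0,0,0,0,0]' --fingers 65

```text
time: 29.48
ee_pos: [0.5312, -0.4192, 0.1492]
eef_rot: [0.707, 0.707, 0.001, 0.004]
ft_force: [-0.6, -1.0, 0.2]
width: 0.0564
grip_force: 0.0
```

```bash
python3 - <<'E'
from h import *
t=r.camera("top");s=r.camera("side");cv2.imwrite("pics/t1.png",t[:,:,::-1]);cv2.imwrite("pics/s1.png",s[:,:,::-1]);b=t[:,:,::-1]
for n,p,z in[("j3",(232,179),.075),("j2",(210,249),.063),("j4",(358,233),.093)]:
    try:
        c,a=blob(b,*p,0,24);print(n,c.round(1),(2*np.sqrt(a/np.pi)*(1.18-z)/420.6*1000).round(),atz("top",*c,z).round(4))
    except Exception as e:print(n,"hidden")
c,a=blob(s[:,:,::-1],*proj("side",[.5293,-.4187,.048])[0],0,14);print("j1 side",c,a,proj("side",[.5293,-.4187,.048]),proj("side",[.5293,-.4187,.04]))
E
```

```text
j3 [232.5 178.7] 47.0 [0.5918 0.2486 0.075 ]
j2 [209.2 249.9] 36.0 [0.4024 0.3053 0.063 ]
j4 [361.1 232.2] 58.0 [ 0.4572 -0.0919  0.093 ]
j1 side [393.95377504 120.41294299] 649 [[394.40305186 123.88248277]] [[394.19962519 125.92108941]]
```

Call:
arm_command --moves '[1,0,0,0,2,0.2,0,0,3,0.3,0,0,3,0.3,0,0,3,0.3,0,0,3,0.3,0,0,3,0.3,0,0,3,0.3,0,0,3,0.3,0,0,3,0.3,0,0,3,0.3,0,0,3,0.3,0,0]' --fingers 100

```text
time: 30.58
ee_pos: [0.5597, -0.0861, 0.1418]
eef_rot: [0.707, 0.707, -0.001, -0.001]
ft_force: [1.5, 0.8, -0.5]
width: 0.087
grip_force: 0.0
```

Call:
arm_command --moves '[3,0.3,0,0,3,0.3,0,0,3,0.3,0,0,3,0.3,0,0,3,0.3,0,0,3,0.3,0,0,3,0.3,0,0,3,0.3,0,0,3,0.3,0,0,3,0.3,0,0,2.3,0,0,0,1.4,0,0,0]'

```text
time: 31.58
ee_pos: [0.5884, 0.2526, 0.1416]
eef_rot: [0.706, 0.709, -0.001, -0.001]
ft_force: [0.5, 0.2, 0.8]
width: 0.0868
grip_force: 0.0
```

Call:
arm_command --moves '[0,0,1,0,0,0,2,0,0,0,2,0,0,0,1.5,0,0,0,1,0,0,0,0,0,0,0,0,0]'

```text
time: 32.17
ee_pos: [0.5905, 0.2484, 0.0677]
eef_rot: [0.707, 0.707, -0.0, -0.0]
ft_force: [0.3, 0.6, 0.7]
width: 0.0868
grip_force: 0.0
```

Call:
arm_command --moves '[0,0.1,0.7,0,0,0,0.9,0,0,0,0.9,0,0,0,0.9,0,0,0,0.8,0,0,0,0.6,0,0,0,0,0,0,0,0,0]'

```text
time: 32.83
ee_pos: [0.5916, 0.2487, 0.0196]
eef_rot: [0.707, 0.707, -0.0, -0.0]
ft_force: [-0.1, -0.2, -0.1]
width: 0.087
grip_force: 0.0
```

Call:
arm_command --moves '[0,0,0,0,0,0,0,0,0,0,0,0,0,0,0,0,0,0,0,0,0,0,0,0,0,0,0,0,0,0,0,0]' --fingers 40 --squeeze 18

```text
time: 33.5
ee_pos: [0.592, 0.2487, 0.02]
eef_rot: [0.707, 0.707, 0.0, 0.0]
ft_force: [1.4, 0.3, 0.6]
width: 0.0484
grip_force: 18.0
```

Call:
arm_command --moves '[0,0,-0.5,0,0,0,-1,0,0,0,-2,0,0,0,-2.5,0,0,0,-2.5,0,0,0,-1,0,0,0,-0.5,0,0,0,0,0]'

```text
time: 34.17
ee_pos: [0.5921, 0.2489, 0.1207]
eef_rot: [0.707, 0.707, 0.001, 0.0]
ft_force: [-0.5, 0.6, -2.8]
width: 0.0487
grip_force: 18.0
```

Call:
arm_command --moves '[-1,0.4,0,0,-2,0.8,0,0,-2.8,1,0,0,-2.8,1,0,0,-2.8,1,0,0,-2.4,1,0,0,-1.5,0.8,0,0,-0.7,0,0,0,0,0,0,0,0,0,0,0]'

```text
time: 35.0
ee_pos: [0.6509, 0.0893, 0.119]
eef_rot: [0.707, 0.707, -0.0, -0.001]
ft_force: [-0.7, -0.6, -1.6]
width: 0.0486
grip_force: 18.0
```

Call:
arm_command --moves '[0,0,1,0,0,0,2,0,0,0,2,0,0,0,1.6,0,0,0,1.2,0,0,0,0.8,0,0,0,0.5,0,0,0,0,0,0,0,0,0]'

```text
time: 35.75
ee_pos: [0.6521, 0.0891, 0.0294]
eef_rot: [0.707, 0.707, 0.0, 0.0]
ft_force: [0.2, 1.4, -1.0]
width: 0.0486
grip_force: 18.0
```

Call:
arm_command --moves '[0,0,0.2,0,0,0,0.2,0,0,0,0.1,0,0,0,0,0,0,0,0,0]'

```text
time: 36.17
ee_pos: [0.6519, 0.0887, 0.024]
eef_rot: [0.707, 0.707, 0.0, 0.0]
ft_force: [0.6, 0.4, -1.3]
width: 0.0488
grip_force: 18.0
```

Call:
arm_command --moves '[0,0,0.1,0,0,0,0.1,0,0,0,0,0,0,0,0,0]'

```text
time: 36.5
ee_pos: [0.6523, 0.0889, 0.0229]
eef_rot: [0.707, 0.707, 0.0, 0.0]
ft_force: [-1.3, 0.4, 4.8]
width: 0.0485
grip_force: 18.0
```

Contact felt. Releasing, rising and moving clear for a final look.

Call:
arm_command --moves '[0,0,0,0,0,0,0,0,0,0,0,0,0,0,0,0,0,0,0,0,0,0,-0.5,0,0,0,-1.5,0,0,0,-2.5,0,0,0,-3,0,0,0,-3,0,0,0,-2,0]' --fingers 90

```text
time: 37.42
ee_pos: [0.6528, 0.0895, 0.1517]
eef_rot: [0.707, 0.707, 0.002, 0.001]
ft_force: [0.2, 0.3, 0.5]
width: 0.0784
grip_force: 0.0
```

Call:
arm_command --moves '[0,0,-1,0,2,-2,0,0,2,-2,0,0,2,-2,0,0,2,-2,0,0,2,-1.5,0,0,1,-1,0,0,0,0,0,0,0,0,0,0,0,0,0,0]'

```text
time: 38.25
ee_pos: [0.5478, 0.1972, 0.1568]
eef_rot: [0.708, 0.707, -0.0, 0.0]
ft_force: [0.4, -0.9, 1.0]
width: 0.0785
grip_force: 0.0
```

```bash
python3 - <<'E'
from h import *
t=r.camera("top")[:,:,::-1];s=r.camera("side")[:,:,::-1]
for n,x,y,z in[("j1",.5293,-.4187,.048),("j2",.4026,.3033,.063),("j3",.6521,.0883,.078),("j4",.4564,-.0909,.093)]:
    try:
        c,a=blob(t,*proj("top",[x,y,z])[0],0,20);print(n,c.round(1),(2*np.sqrt(a/np.pi)*(1.18-z)/420.6*1000).round(),(atz("top",*c,z)[:2]-[x,y]).round(4))
    except Exception as e:print(n,"hidden")
A=cv2.convertScaleAbs(cv2.resize(s[100:320,250:450],None,fx=2,fy=2,interpolation=3),alpha=1.3)
B=cv2.convertScaleAbs(cv2.resize(t[130:280,310:510],None,fx=2,fy=2.933,interpolation=3),alpha=1.5)
cv2.imwrite("pics/end.png",cv2.hconcat([A,cv2.resize(B,(390,440))]))
E
```

```text
j1 [479.6 208.5] 23.0 [ 0.0009 -0.0004]
j2 [209.2 250. ] 36.0 [-0.0002  0.002 ]
j3 [293.8 157.4] 44.0 [ 0.     -0.0006]
j4 [361.1 232.1] 57.0 [ 0.001  -0.0009]
```

View pics/end.png

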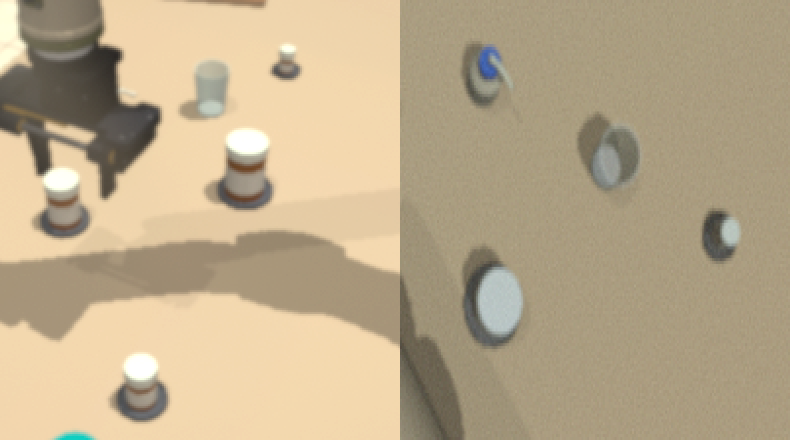

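All four jars stand upright in their own dishes, within about 2 mm of centre. The beaker and wash bottle have not moved, and the arm is clear of everything.

```bash
python3 -c "
from bench import r
print(r.close_job())"
```

```text
the job is handed in; nothing more can be done
None
```

I handed the job in at about 38 s of the 112 s allowed: the last pictures show all four jars upright in their matching dishes, each about 2 mm or less from centre, with the beaker and wash bottle where they stood; the judge's result was not shown.

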